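Tip the peg box over the bench stop into the drying tray

TASK

First lift the river stone out of the tray and set it flat on the round cork pad. Then slide the wooden box along its deck until it is up against the dark stop, and tip it over the stop, without lifting it off, so that it lies on its side with its mouth in the tray and all three pegs have rolled out into the tray. Leave the stone on the pad, the box lying on its side and every other thing on the bench where it is.

Things in the scene. Friction and masses are not known exactly. Their poses are not given: they have to be found in the camera images.
- station: Fixed tipping station, sizes in mm. Origin at bench height under the middle of the stop's face; +x along the stop, +y from the deck over the stop to the tray. Plywood deck: y -170 to 0, x -85 to 85, top 45 above the bench. Dark wooden stop strip on the deck's edge: y 0 to 12, x -85 to 85, top 55 above the bench (10 above the deck). Tray beyond it: see point tray.
- tray (a point): Middle of the floor of the station's grey-lined tray (station y 137), axes as the station. Floor 5 above the bench, inside 190 in x by 250 in y; side walls 8 thick, tops 35 above the bench; far end wall 8 thick, top 40 above the bench.
- box_center (a point): Centre (67.5 above the underside) of the loose open-topped wooden box on the deck: 150 long (its x, along the stop), 105 wide (its y, towards the stop), 135 high (its z, up), walls and floor 9, about 0.55 kg and three pegs in it. Starts upright, 15 to 35 short of the stop, nearly parallel to it. Pushed over the stop, it falls on by itself from a tilt of 45 to 65 degrees.
- box_toe (a point): Middle of the box's lower edge on the stop side (box frame +52.5 in y, -67.5 in z from its centre), axes as the box. Up against the stop it is at the station's y = 0.
- peg0: Turned round peg blank, dark red stained wood, 100 long (its x axis), 24 in diameter; origin at its centre. The three are alike, lie side by side on the box's floor along the box's length and roll easily.
- peg1: Second peg blank, same as the first.
- peg2: Third peg blank, same as the first.
- stone_center (a point): Centre of the round grey river stone, 60 in diameter, 44 high, flattened at top and bottom, 0.22 kg, lying flat on the tray floor; point half-way up (22 above its underside), z axis up.
- stone: The same stone, origin at the centre of its underside.
- pad_top (a point): Centre of the top of the fixed round cork pad on the bench, 110 in diameter, 6 thick (this point is 6 above the bench).
- reamer: Bystander: steel peg reamer with wooden handle, 140 long, lying on the bench; origin at its underside near the middle.
- gauge: Bystander: boxwood marking gauge, 190 long, 63 high; origin at its underside.
- mallet: Bystander: wooden mallet lying down, 225 long, head 110 x 60 x 60; origin at the underside near the head.
- glue: Bystander: glue bottle, 60 in diameter, 130 high; origin at its underside.
- jar: Bystander: amber glass jar, 70 in diameter, 80 high; origin at its underside.
- blank: Bystander: wooden neck blank, 190 x 45 x 30, lying; origin at its underside.
Not all that is in view belongs to the job. What is shaped like the part that bears box_center but pink or yellow is not meant.

How it is judged:
By the outcome, as a careful person would: the job done as asked, in the order asked, and still so for the second after the job is handed in, with the robot touching nothing.
It also fails if it takes over 72 s, if anything falls off the work surface, if the arm or the gripper's body presses on something with over 40 N, if the wrist force passes 120 N, or if a joint passes its speed limit or range.

ROBOT

A 6-joint arm with a two-finger parallel gripper is mounted at the origin on the work surface. World frame = base frame: x ahead of the robot, y to its left, z up, the work surface at z = 0. Lengths are in mm, angles in rad, forces in N, time in s.
With the tool pointing down it reaches from about 350 to 975 mm from the base axis. Payload 7.1 kg.
Tool frame: the origin (TCP) lies on the centre line of the jaws, within the pads' length; the fingertips stand 17 mm ahead of it and the grasp point (between the pads) lies 2 mm behind it; z points along the fingers, y is the direction in which the jaws open and shut (so a half turn about z gives the same grasp; the last joint's range is limited). The gripper opens to 88 mm and grips with 3 to 60 N. Pads are 20 mm wide; open, the fingers measure 115 mm over their backs; the gripper's body (75 mm by 178 mm) begins 61 mm behind the grasp point.
Start: joints at [1.22, 0.423, 1.63, -0, 1.089, -0.019], TCP at [203.559, 590.905, 239.675] pointing down, gripper open.
Joint ranges: [-3, 3], [-0.9, 2.11], [0.09, 2.58], [-1.31, 4.45], [0.11, 2.69], [-2.54, 2.54]. Speed limits (rad/s): [2.39, 2.39, 3.01, 3.14, 3.14, 3.14].

INTERFACE

Orientations are given as a rotation vector (axis times angle).
In Python, from workcell import ctrl, imaging, workorder gives the robot as it stands. The module is installed in compiled form; this text tells all that it offers.
- The arm moves only by the shell command python3 -m crank 'ROWS' [OPENING]. ROWS is JSON, a list of rows, each an object with "travel": the shift along the tool's x, y, z as a fraction of full scale, a list of three; "turn": the turn about the tool's z as a fraction of full scale. In form: [{"travel": [dx, dy, dz], "turn": turn}, ...]. A call has 1 to 20 rows; each row shifts and turns the pose as measured when the row begins, along the tool's axes as they then stand; what a row does not reach is not made up. Full scale, the value 1, is 5 cm for a shift and 0.1 rad for a turn. A row lasts 1/10 s, in which the tool goes at most 50 mm and 8.59 degrees, less where a joint would pass 70% of its speed; a pose out of reach is approached as far as the arm can. A call with a number of a shift or a turn outside -1 to 1 is refused whole. A call with a gripper value outside its range is refused whole. OPENING is the gripper command: -1 is shut, 1 is fully open, values between are in proportion, set as the call begins (- or left out, the last holds). The fingers move at their own pace and stop on an object; the grip force is fixed at half the most. Time passes only in rows, so rows that do not move let the fingers close. It gives the time, the measured TCP pose, the force and the opening at its end, in the units of the state.
- ctrl.get_obs(): the state, without advancing time (a new reading comes with each control period).
- imaging.get_image(name): name is "scene" or "top" or "wrist"; returns the picture (420x560x3 uint8, blue, green, red); there is no depth.
- imaging.camera_info(name): a dict with "camera_matrix" (3x3 intrinsics, pixels), "rvec" (rotation vector, rad) and "tvec" (3), from world to camera coordinates, as OpenCV has them. Camera axes: x right, y down, z forward; pixel columns grow to the right and rows downward; lengths in mm; the calibration is good to about 2 mm. A picture is of the moment at which its call begins: read the wrist's pose just before it. camera_info takes no time and is no camera call; for the wrist camera it gives the pose at the moment of the call.
- workorder.close_job(): hands the job in, once; it reports no verdict.
The state is a dict: "t": time; "qpos": joint angles; "qvel": joint speeds; "joint_torque": joint torques, N m; "ee_pos": TCP position; "orientation": TCP orientation; "ft_force": force on the tool from outside, world axes, zero at the start; "moment": the same for the moment, N m; "width": finger opening in mm.
Only numpy, scipy, OpenCV 4.12 (cv2) and the standard library are available. Lean on these libraries where they do the work, as an engineer would, in place of code of your own. Each camera call takes 0.05 s, during which the arm holds its last target.

## Working session

There is one attempt and no reset: what is moved stays moved. The work goes in short steps, Python scripts to look and compute and a shell command to move; the robot and the scene stay as the last step left them, time stands still between calls to the robot, and variables do not carry over. Pictures are saved under pics/ and viewed, and the job is handed in when it is done.

```bash
mkdir -p pics; ls
cat > h.py <<'E'
import numpy as np, cv2
from workcell import ctrl, imaging, workorder
def cam(n):
    c=imaging.camera_info(n); K=np.array(c["camera_matrix"],float)
    R=cv2.Rodrigues(np.array(c["rvec"],float))[0]; t=np.array(c["tvec"],float).ravel()
    return K,R,t
def ray(c,uv):
    K,R,t=c; d=R.T@np.linalg.inv(K)@np.array([uv[0],uv[1],1.]); return -R.T@t, d/np.linalg.norm(d)
def onz(c,uv,z):
    o,d=ray(c,uv); return o+d*(z-o[2])/d[2]
def tri(l):
    A=np.zeros((3,3));b=np.zeros(3)
    for c,uv in l:
        o,d=ray(c,uv);P=np.eye(3)-np.outer(d,d);A+=P;b+=P@o
    X=np.linalg.solve(A,b)
    return X,[np.linalg.norm((np.eye(3)-np.outer(ray(c,uv)[1],ray(c,uv)[1]))@(X-ray(c,uv)[0])) for c,uv in l]
def proj(c,X):
    K,R,t=c; p=K@(R@np.array(X,float)+t); return p[:2]/p[2]
E
python3 - <<'E'
from h import *
np.set_printoptions(precision=3,suppress=True)
o=ctrl.get_obs(); print(o)
for n in ["scene","top","wrist"]:
    K,R,t=cam(n); print(n,K.ravel(),-R.T@t,R[2])
    cv2.imwrite(f"pics/{n}0.png",imaging.get_image(n))
E
```

```text
pics
{'t': 0.0, 'qpos': array([ 1.22 ,  0.424,  1.631, -0.   ,  1.089, -0.019]), 'qvel': array([ 0.001,  0.001, -0.001,  0.001, -0.002,  0.001]), 'joint_torque': array([  0.001, -54.463, -27.366,   0.064,   0.023,  -0.   ]), 'ee_pos': array([203.389, 590.416, 238.908]), 'orientation': array([-0.519, -3.098,  0.002]), 'ft_force': array([-0.345, -0.515,  0.743]), 'moment': array([-0.012, -0.012, -0.037]), 'width': 87.98597378323683}
scene [442.738   0.    275.678   0.    442.738 207.455   0.      0.      1.   ] [1053.76  -475.536 1193.119] [-0.416  0.376 -0.828]
top [465.51    0.    278.638   0.    465.51  206.912   0.      0.      1.   ] [ 417.447   29.34  1306.807] [ 0.05   0.007 -0.999]
wrist [308.811   0.    280.783   0.    308.811 203.985   0.      0.      1.   ] [130.722 615.579 384.676] [ 0.265 -0.093 -0.96 ]
```

View pics/scene0.png

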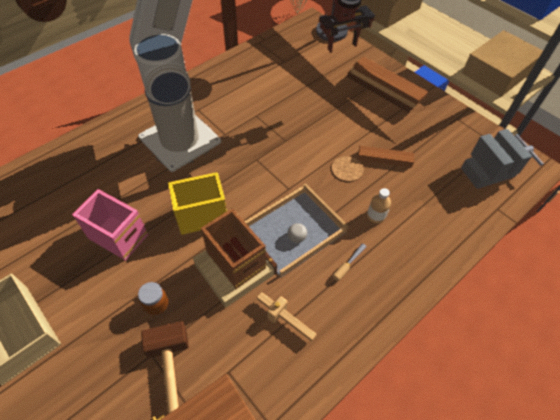

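View pics/top0.png

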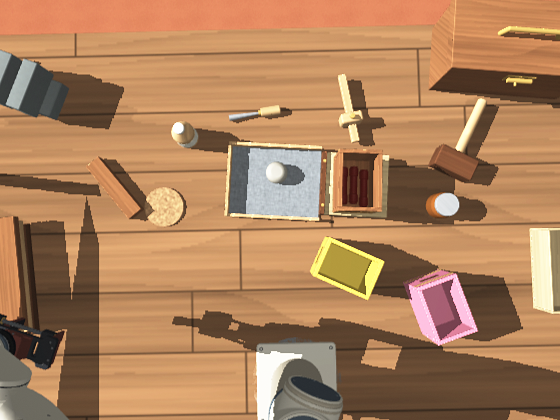

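View pics/wrist0.png

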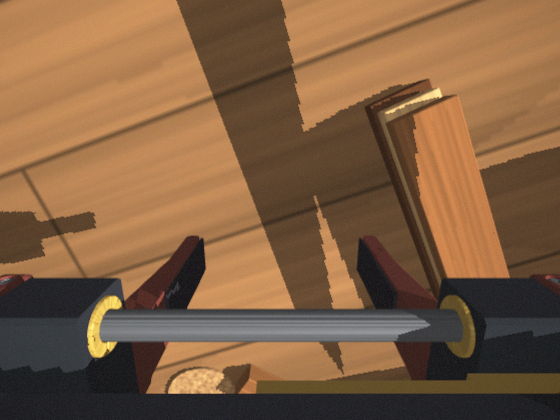

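The wooden box sits at top pixel (357,180). The lookalikes are yellow (347,268), pink (442,308) and a pale box (545,268). The stone is at (275,172), with the glue cap (183,132) and jar lid (445,203) as the other round things. The cork pad is at (164,207). Next I'll take close crops.

Run:
```python
from h import *
a=cv2.imread("pics/top0.png")[125:235,130:400]; cv2.imwrite("pics/top0c.png",cv2.resize(a,None,fx=2.9,fy=2.9,interpolation=cv2.INTER_CUBIC))
b=cv2.imread("pics/scene0.png")[140:310,180:430]; cv2.imwrite("pics/scene0c.png",cv2.resize(b,None,fx=3.2,fy=3.2,interpolation=cv2.INTER_CUBIC))
```

```text
(no output)
```

View pics/top0c.png

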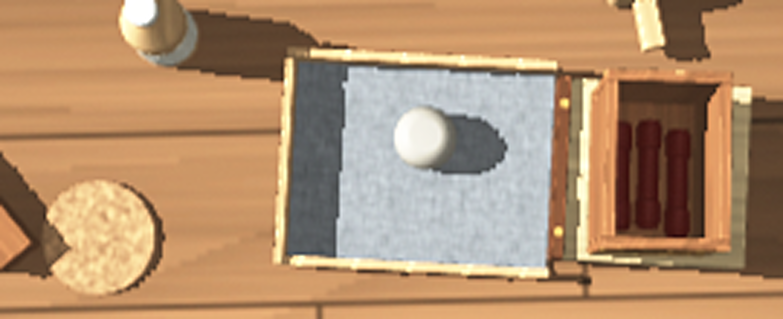

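View pics/scene0c.png

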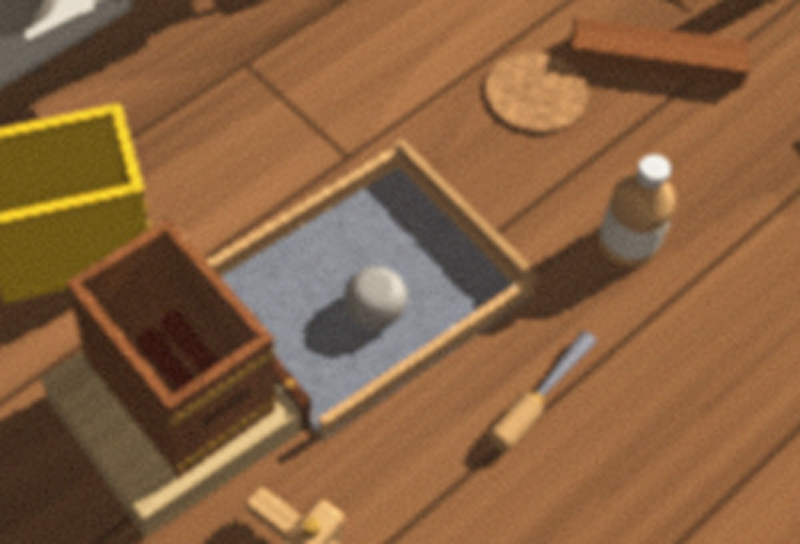

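Run:
```python
from h import *
np.set_printoptions(precision=1,suppress=True)
T=cam("top");S=cam("scene")
ti=cv2.imread("pics/top0.png");si=cv2.imread("pics/scene0.png")
tc=lambda x,y:(130+x/2.9-.33,125+y/2.9-.33); sc=lambda x,y:(180+x/3.2-.34,140+y/3.2-.34)
def blob(im,mask,roi):
    x0,y0,x1,y1=roi; m=np.zeros(mask.shape,np.uint8); m[y0:y1,x0:x1]=mask[y0:y1,x0:x1]*255
    n,l,s,c=cv2.connectedComponentsWithStats(m); k=1+np.argmax(s[1:,4]); 
    ct=max(cv2.findContours((l==k).astype(np.uint8),0,1)[0],key=cv2.contourArea); h=cv2.convexHull(ct)
    return c[k],s[k],cv2.fitEllipse(h)
def stone(im,roi):
    hsv=cv2.cvtColor(im,cv2.COLOR_BGR2HSV); b=im.astype(int)
    return blob(im,((b[...,0]-b[...,2])<8)&(im[...,2]>125)&(hsv[...,1]<70),roi)
s1=stone(ti,(255,150,300,195)); s2=stone(si,(280,215,315,250)); print(s1,s2)
print("stone tri",tri([(T,s1[0]),(S,s2[0])]), "onz27", onz(T,s1[0],27),onz(S,s2[0],27))
def cork(im,roi):
    hsv=cv2.cvtColor(im,cv2.COLOR_BGR2HSV)
    return blob(im,(hsv[...,2]>165)&(hsv[...,0]>10)&(hsv[...,0]<20),roi)
p1=cork(ti,(140,180,190,230)); p2=cork(si,(325,150,368,185)); print(p1,p2)
print("pad tri ell",tri([(T,p1[2][0]),(S,p2[2][0])]), onz(T,p1[2][0],6),onz(S,p2[2][0],6))
for n,a,b in [("rim+x+y",(608,72),(272,345)),("rim+x-y",(733,72),(170,405)),("rim-x-y",(730,250),(72,285)),("rim-x+y",(595,250),(165,228)),
  ("tray far+x",(291,57),(527,278)),("tray far-x",(277,262),(400,145)),("near+x",(558,64),(318,432))]:
    print(n,tri([(T,tc(*a)),(S,sc(*b))]))
print("tray corners", onz(T,tc(291,57),40),onz(T,tc(277,262),40),onz(T,tc(558,62),35),onz(T,tc(550,275),35))
print("stop L/R edges z55",[onz(T,tc(*q),55) for q in [(558,75),(550,260),(572,75),(564,260)]])
print("deck back corners z45",[onz(T,tc(*q),45) for q in [(750,88),(743,270)]])
```

```text
(array([274.7, 171.6]), array([266, 161,  19,  23, 329], dtype=int32), ((275.04034423828125, 171.5704803466797), (18.654226303100586, 23.083457946777344), 20.095285415649414)) (array([300.7, 229. ]), array([280, 215,  35,  35, 484], dtype=int32), ((298.7769775390625, 230.14895629882812), (33.016151428222656, 43.473663330078125), 138.62628173828125))
stone tri (array([581. ,  49.8,  41.2]), [np.float64(4.480484249583595), np.float64(4.480484249583664)]) onz27 [579.9  46.6  27. ] [577.9  60.   27. ]Traceback (most recent call last):
  File "<stdin>", line 19, in <module>
  File "<stdin>", line 18, in cork
  File "<stdin>", line 10, in blob
cv2.error: OpenCV(4.12.0) /io/opencv/modules/imgproc/src/shapedescr.cpp:361: error: (-201:Incorrect size of input array) There should be at least 5 points to fit the ellipse in function 'fitEllipseNoDirect'
```

Run:
```python
from h import *
np.set_printoptions(precision=1,suppress=True)
T=cam("top");S=cam("scene")
tc=lambda x,y:(130+x/2.9-.33,125+y/2.9-.33); sc=lambda x,y:(180+x/3.2-.34,140+y/3.2-.34)
print("stone tri",tri([(T,tc(423,136)),(S,sc(378,295))]),onz(T,tc(423,136),27),onz(S,sc(378,296),27))
print("pad",tri([(T,tc(104,237)),(S,sc(537,91))]),onz(T,tc(104,237),6),onz(S,sc(537,91),6))
P={}
for n,a,b in [("rim+x+y",(608,72),(272,345)),("rim+x-y",(733,72),(170,405)),("rim-x-y",(730,250),(72,285)),("rim-x+y",(595,250),(165,228)),
  ("tray far+x",(291,57),(527,278)),("tray far-x",(277,262),(400,145)),("near+x",(558,64),(318,432))]:
    print(n,tri([(T,tc(*a)),(S,sc(*b))]), onz(T,tc(*a),180)if n[0]=='r' else'',onz(S,sc(*b),180)if n[0]=='r' else'')
print("tray corners", onz(T,tc(291,57),40),onz(T,tc(277,262),40),onz(T,tc(558,62),35),onz(T,tc(550,275),35))
print("stop L/R edges z55",[onz(T,tc(*q),55) for q in [(558,75),(550,260),(572,75),(564,260)]])
print("deck back corners z45",[onz(T,tc(*q),45) for q in [(750,88),(743,270)]])
```

```text
stone tri (array([580. ,  44.8,  29.4]), [np.float64(0.5606433447100189), np.float64(0.5606433447100928)]) [580.   44.4  27. ] [580.2  45.5  27. ]
pad (array([493.2, 357.4,   6. ]), [np.float64(3.037483274549047), np.float64(3.037483274549144)]) [491.2 354.9   6. ] [494.8 360.1   6. ]
rim+x+y (array([ 613.8, -115.3,  166.4]), [np.float64(0.48243149545457187), np.float64(0.4824314954546218)]) [ 611.2 -113.9  180. ] [ 620.  -119.7  180. ]
rim+x-y (array([ 609. , -217.3,  182.9]), [np.float64(0.9906898437063782), np.float64(0.9906898437062783)]) [ 608.9 -218.7  180. ] [ 608.3 -215.8  180. ]
rim-x-y (array([ 461.6, -210. ,  174.2]), [np.float64(3.3422841910234875), np.float64(3.3422841910233414)]) [ 459.4 -211.5  180. ] [ 467.3 -209.   180. ]
rim-x+y (array([ 460.9, -104.2,  155.9]), [np.float64(3.0110012463394047), np.float64(3.0110012463394593)]) [461.8 -99.  180. ] [ 472.8 -115.1  180. ]
tray far+x (array([659.1, 169.3,  25.4]), [np.float64(0.1411874645535687), np.float64(0.141187464553635)])  
tray far-x (array([462.7, 185.2,  28.3]), [np.float64(0.0561938738010379), np.float64(0.05619387380106129)])  
near+x (array([647.1, -88. ,  17. ]), [np.float64(1.513845713292767), np.float64(1.5138457132927123)])  
tray corners [656.2 167.6  40. ] [462.3 183.8  40. ] [646.7 -85.2  35. ] [444.9 -72.6  35. ]
stop L/R edges z55 [array([630.9, -83.1,  55. ]), array([458.3, -71.3,  55. ]), array([630.6, -96.2,  55. ]), array([458. , -84.3,  55. ])]
deck back corners z45 [array([ 616.3, -263.9,   45. ]), array([ 445.5, -251.8,   45. ])]
```

Heights agree with the text: the stone centre comes out at about z 29, the pad at 6 and the rim at about 180. The station origin is near (544,-90), with +y about 3.7° off world y. I'll turn the tool first so the jaws lie along the stop; then tool x is station +y and tool y is station +x.

```bash
cat >> h.py <<'E'
def delta(target):
    o=ctrl.get_obs(); R=cv2.Rodrigues(np.array(o["orientation"],float))[0]
    d=R.T@(np.array(target,float)-o["ee_pos"]); ya=np.degrees(np.arctan2(R[1,1],R[0,1]))
    print("t",round(o["t"],2),"pos",np.round(o["ee_pos"],1),"tooly_yaw",round(ya,2),"tool delta units",np.round(d/50,2),"F",np.round(o["ft_force"],1),"w",round(o["width"],1),"q",np.round(o["qpos"],2))
E
python3 -m crank '[{"travel":[0.3,0.8,0],"turn":1},{"travel":[0.3,0.8,0],"turn":1},{"travel":[0,0.8,0],"turn":1},{"travel":[0,0.8,0],"turn":1},{"travel":[0,0.8,0],"turn":1},{"travel":[-0.3,0.8,0],"turn":1},{"travel":[-0.5,0.8,0],"turn":1},{"travel":[-0.5,0.8,0],"turn":1},{"travel":[-0.5,0.5,0],"turn":1},{"travel":[-0.5,0.5,0],"turn":1},{"travel":[-0.5,0.5,0],"turn":1},{"travel":[-0.5,0.5,0],"turn":1},{"travel":[-0.5,0.5,0],"turn":1}]' 0.73
python3 -c "
from h import *
delta([580,45,170])"
```

```text
t: 1.45
ee_pos: [562.0, 695.5, 224.7]
orientation: [2.33, 2.1, -0.025]
ft_force: [0.3, -0.2, -0.5]
width: 75.9
t 1.45 pos [562.  695.5 224.7] tooly_yaw -5.93 tool delta units [-12.89   1.71   1.27] F [ 0.3 -0.2 -0.5] w 75.9 q [ 0.88  0.88  0.86 -0.    1.42  0.98]
```

```bash
python3 -m crank '[{"travel":[-1,-0.05,0],"turn":0},{"travel":[-1,-0.05,0],"turn":0},{"travel":[-1,-0.05,0],"turn":0},{"travel":[-1,-0.05,0],"turn":0},{"travel":[-1,-0.05,0],"turn":0},{"travel":[-1,-0.05,0],"turn":0},{"travel":[-1,-0.05,0],"turn":0},{"travel":[0,0,0],"turn":0},{"travel":[0,0,0],"turn":0}]'
python3 - <<'E'
from h import *
delta([580,45,170])
W=cam("wrist");cv2.imwrite("pics/w1.png",imaging.get_image("wrist"));np.save("w1.npy",np.array(W,dtype=object),allow_pickle=True)
E
```

```text
t: 2.35
ee_pos: [507.6, 342.6, 222.2]
orientation: [2.34, 2.086, -0.04]
ft_force: [0.9, 0.5, -0.3]
width: 76.0
t 2.35 pos [507.6 342.6 222.2] tooly_yaw -6.57 tool delta units [-5.72  2.13  1.15] F [ 0.9  0.5 -0.3] w 76.0 q [ 0.58  0.43  1.66 -0.01  1.07  0.7 ]Traceback (most recent call last):
  File "<stdin>", line 3, in <module>
ValueError: could not broadcast input array from shape (3,3) into shape (3,)
```

View pics/w1.png

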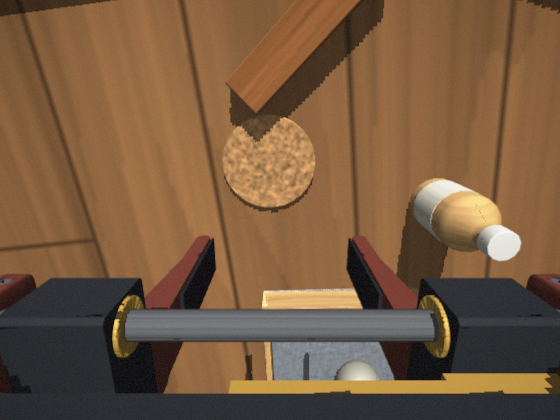

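The picture shows the pad at (269,162), the nearest blank corner at about (260,112) and the glue at (465,220). The stone shows at the bottom, at (357,375).

Run:
```python
from h import *
np.set_printoptions(precision=1,suppress=True)
W=cam("wrist");T=cam("top");S=cam("scene")
im=cv2.imread("pics/w1.png")
tc=lambda x,y:(130+x/2.9-.33,125+y/2.9-.33)
for uv in [(269,162),(223,162),(315,162),(269,115.5),(269,208)]: print(onz(W,uv,6))
print(tri([(W,(269,161)),(T,tc(104,237))]))
print("blank corner",onz(W,(260,112),30),onz(W,(228,83),30))
```

```text
[493.2 361.8   6. ]
[439.5 367.8   6. ]
[546.8 355.8   6. ]
[499.8 413.9   6. ]
[486.1 305.4   6. ]
(array([492.2, 359.8, -13.1]), [np.float64(0.14527697224683886), np.float64(0.1452769722467136)])
blank corner [492.2 419.   30. ] [463.6 450.7  30. ]
```

```bash
python3 -m crank '[{"travel":[-1,0.35,0],"turn":-0.1},{"travel":[-1,0.35,0],"turn":-0.1},{"travel":[-1,0.35,0],"turn":-0.1},{"travel":[-0.6,0.35,0],"turn":0},{"travel":[-0.4,0.3,0],"turn":0},{"travel":[0,0,0],"turn":0},{"travel":[0,0,0],"turn":0}]'
python3 - <<'E'
from h import *
delta([580,45,100])
cv2.imwrite("pics/w2.png",imaging.get_image("wrist"))
E
```

```text
t: 3.1
ee_pos: [579.0, 145.0, 224.4]
orientation: [2.294, 2.136, -0.033]
ft_force: [0.5, -0.2, -0.3]
width: 76.1
t 3.1 pos [579.  145.  224.4] tooly_yaw -4.09 tool delta units [-1.94  0.19  2.53] F [ 0.5 -0.2 -0.3] w 76.1 q [ 0.23  0.41  1.7  -0.02  1.05  0.31]
```

View pics/w2.png

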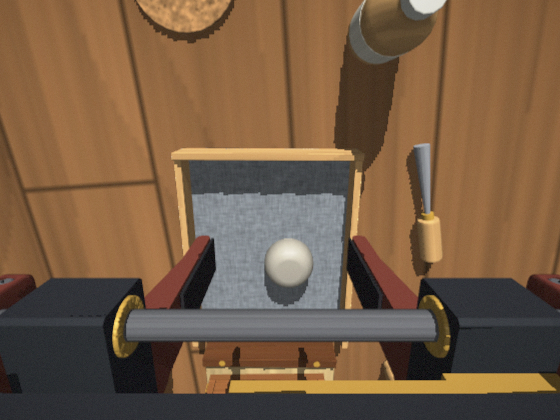

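The picture shows the stone at (289,263) in the tray, with the stop at about (270,355).

Run:
```python
from h import *
np.set_printoptions(precision=1,suppress=True)
W=cam("wrist");T=cam("top");S=cam("scene")
im=cv2.imread("pics/w2.png")
cv2.imwrite("pics/w2c.png",cv2.resize(im[130:400,160:400],None,fx=2.2,fy=2.2))
tc=lambda x,y:(130+x/2.9-.33,125+y/2.9-.33);sc=lambda x,y:(180+x/3.2-.34,140+y/3.2-.34)
print(onz(W,(289,263),27)); print(tri([(W,(289,263)),(T,tc(423,136)),(S,sc(378,295))]), tri([(W,(289,263)),(S,sc(378,295))]))
print("far wall corners",onz(W,(173,155),40),onz(W,(362,155),40),"inner",onz(W,(188,161),40),onz(W,(354,161),40))
print("stop",[onz(W,p,55) for p in [(204,344),(338,344),(204,365),(338,365)]])
```

```text
[580.  41.  27.]
(array([580.2,  44.1,  31.4]), [np.float64(0.6348804905831983), np.float64(0.8169875581838923), np.float64(0.9520597185769362)]) (array([580.7,  44. ,  31.9]), [np.float64(0.6457508383568115), np.float64(0.645750838356926)])
far wall corners [464.9 184.2  40. ] [665.4 170.4  40. ] inner [479.9 176.8  40. ] [657.  164.5  40. ]
stop [array([467.9, -49.2,  55. ]), array([634.1, -59.6,  55. ]), array([463.2, -81.7,  55. ]), array([633.6, -92.2,  55. ])]
```

View pics/w2c.png

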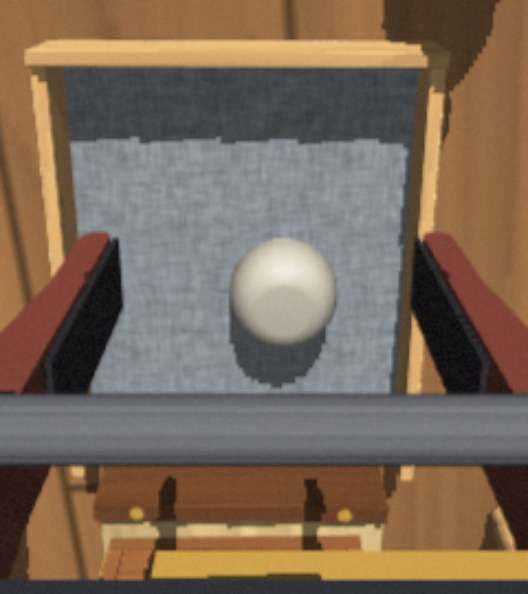

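```bash
python3 -m crank '[{"travel":[-0.7,0.06,0.6],"turn":0},{"travel":[-0.7,0.06,0.6],"turn":0},{"travel":[-0.55,0.06,0.6],"turn":0},{"travel":[0,0,0.6],"turn":0},{"travel":[0,0,0],"turn":0},{"travel":[0,0,0],"turn":0}]'; python3 -c "
from h import *
delta([580,44,27])"
```

```text
t: 3.75
ee_pos: [582.1, 53.4, 104.3]
orientation: [2.278, 2.151, -0.024]
ft_force: [-0.4, -0.6, 0.5]
width: 75.9
t 3.75 pos [582.1  53.4 104.3] tooly_yaw -3.28 tool delta units [-0.16 -0.02  1.55] F [-0.4 -0.6  0.5] w 75.9 q [ 0.08  0.55  1.8  -0.02  0.8   0.15]
```

```bash
python3 -m crank '[{"travel":[-0.16,-0.03,0.5],"turn":0},{"travel":[0,0,0.5],"turn":0},{"travel":[0,0,0.4],"turn":0},{"travel":[0,0,0],"turn":0}]'; python3 -c "
from h import *
delta([580,44,27])
cv2.imwrite('pics/w3.png',imaging.get_image('wrist'))"
```

```text
t: 4.15
ee_pos: [585.3, 50.2, 39.8]
orientation: [2.266, 2.155, -0.01]
ft_force: [-0.2, -0.0, 0.3]
width: 75.9
t 4.15 pos [585.3  50.2  39.8] tooly_yaw -2.88 tool delta units [-0.12 -0.1   0.26] F [-0.2 -0.   0.3] w 75.9 q [ 0.07  0.65  1.81 -0.02  0.67  0.14]
```

View pics/w3.png

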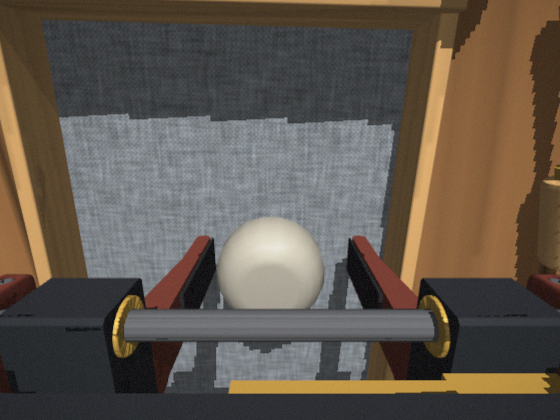

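```bash
python3 -m crank '[{"travel":[-0.13,-0.11,0.1],"turn":0},{"travel":[0,0,0.13],"turn":0},{"travel":[0,0,0],"turn":0}]'; python3 -c "
from h import *
delta([580,44,27])"
```

```text
t: 4.5
ee_pos: [583.0, 45.0, 33.5]
orientation: [2.259, 2.153, 0.001]
ft_force: [-0.5, 0.5, 0.5]
width: 76.1
t 4.5 pos [583.   45.   33.5] tooly_yaw -2.75 tool delta units [-0.02 -0.06  0.13] F [-0.5  0.5  0.5] w 76.1 q [ 0.06  0.66  1.82 -0.03  0.64  0.13]
```

```bash
python3 -m crank '[{"travel":[-0.03,-0.08,0.15],"turn":0},{"travel":[0,0,0.08],"turn":0},{"travel":[0,0,0],"turn":0}]'; python3 -c "
from h import *
delta([580,44,27])"
```

```text
t: 4.8
ee_pos: [579.4, 43.4, 23.0]
orientation: [2.259, 2.152, 0.003]
ft_force: [-0.9, 1.0, 6.4]
width: 76.3
t 4.8 pos [579.4  43.4  23. ] tooly_yaw -2.78 tool delta units [ 0.01  0.01 -0.08] F [-0.9  1.   6.4] w 76.3 q [ 0.06  0.67  1.83 -0.03  0.62  0.13]
```

Now close the jaws. The force Fz of 6 suggests light touch on the tray floor, so I'll raise slightly first.

```bash
python3 -m crank '[{"travel":[0,0,-0.1],"turn":0},{"travel":[0,0,0],"turn":0},{"travel":[0,0,0],"turn":0},{"travel":[0,0,0],"turn":0},{"travel":[0,0,0],"turn":0},{"travel":[0,0,0],"turn":0},{"travel":[0,0,0],"turn":0}]' -1; python3 -c "
from h import *
delta([493,359,150])"
```

```text
t: 5.5
ee_pos: [579.1, 43.3, 27.9]
orientation: [2.26, 2.152, 0.002]
ft_force: [-0.4, -0.0, 2.3]
width: 59.3
t 5.5 pos [579.1  43.3  27.9] tooly_yaw -2.8 tool delta units [ 6.19 -1.99 -2.56] F [-0.4 -0.   2.3] w 59.3 q [ 0.06  0.67  1.83 -0.03  0.63  0.13]
```

```bash
python3 -m crank '[{"travel":[0,0,-0.5],"turn":0},{"travel":[0,0,-0.7],"turn":0},{"travel":[0,0,-0.7],"turn":0},{"travel":[0.5,-0.15,-0.3],"turn":0},{"travel":[0.8,-0.3,0],"turn":0},{"travel":[0.9,-0.3,0],"turn":0},{"travel":[0.9,-0.3,0],"turn":0},{"travel":[0.9,-0.3,0],"turn":0},{"travel":[0.9,-0.3,0],"turn":0},{"travel":[0.7,-0.2,0],"turn":0},{"travel":[0.4,-0.1,0],"turn":0},{"travel":[0,0,0],"turn":0},{"travel":[0,0,0],"turn":0}]'; python3 -c "
from h import *
delta([493,359,80])
cv2.imwrite('pics/w4.png',imaging.get_image('wrist'))"
```

```text
t: 6.8
ee_pos: [489.2, 359.4, 131.7]
orientation: [2.265, 2.151, -0.006]
ft_force: [-0.6, -0.4, -2.1]
width: 59.0
t 6.8 pos [489.2 359.4 131.7] tooly_yaw -2.96 tool delta units [0.01 0.07 1.04] F [-0.6 -0.4 -2.1] w 59.0 q [ 0.62  0.54  1.74 -0.02  0.87  0.69]
```

View pics/w4.png

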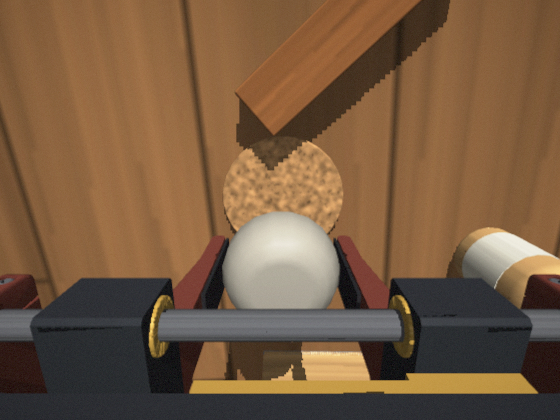

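The stone is held at (281,265) and the pad is visible behind it, centred near column 283. Checking where the pad's ray lands, then lowering.

```bash
python3 - <<'E'
from h import *
W=cam("wrist")
print(onz(W,(223,195),6),onz(W,(343,195),6),onz(W,(283,136),6))
E
python3 -m crank '[{"travel":[0,0.07,0.5],"turn":0},{"travel":[0,0,0.6],"turn":0},{"travel":[0,0,0.4],"turn":0},{"travel":[0,0,0.2],"turn":0},{"travel":[0,0,0],"turn":0}]'; python3 -c "
from h import *
delta([493,359,29])"
```

```text
[438.75326104 365.91341998   6.        ] [547.56628056 359.91703882   6.        ] [495.66651373 415.35606964   6.        ]
t: 7.35
ee_pos: [496.5, 351.7, 45.1]
orientation: [2.273, 2.142, -0.005]
ft_force: [0.3, -0.1, -1.9]
width: 59.4
t 7.35 pos [496.5 351.7  45.1] tooly_yaw -3.4 tool delta units [ 0.15 -0.08  0.32] F [ 0.3 -0.1 -1.9] w 59.4 q [ 0.61  0.67  1.76 -0.03  0.72  0.69]
```

```bash
python3 -m crank '[{"travel":[0.18,-0.08,0.1],"turn":0},{"travel":[0.05,0,0.1],"turn":0},{"travel":[0,0,0.1],"turn":0},{"travel":[0,0,0],"turn":0}]'; python3 -c "
from h import *
delta([493,360,29])"
```

```text
t: 7.75
ee_pos: [494.9, 364.3, 31.3]
orientation: [2.274, 2.14, 0.001]
ft_force: [0.3, 0.1, -2.4]
width: 59.1
t 7.75 pos [494.9 364.3  31.3] tooly_yaw -3.48 tool delta units [-0.09 -0.03  0.05] F [ 0.3  0.1 -2.4] w 59.1 q [ 0.62  0.7   1.75 -0.03  0.7   0.71]
```

```bash
python3 -m crank '[{"travel":[-0.08,-0.03,0],"turn":0},{"travel":[0,0,0.05],"turn":0},{"travel":[0,0,0],"turn":0}]'; python3 -c "
from h import *
delta([493,360,29])"
```

```text
t: 8.05
ee_pos: [493.3, 360.5, 29.6]
orientation: [2.273, 2.14, 0.003]
ft_force: [-0.3, 0.4, -2.5]
width: 59.2
t 8.05 pos [493.3 360.5  29.6] tooly_yaw -3.45 tool delta units [-0.01 -0.01  0.01] F [-0.3  0.4 -2.5] w 59.2 q [ 0.62  0.69  1.76 -0.03  0.69  0.7 ]
```

```bash
python3 -m crank '[{"travel":[0,0,0.03],"turn":0},{"travel":[0,0,0.02],"turn":0},{"travel":[0,0,0],"turn":0}]'; python3 -m crank '[{"travel":[0,0,0.03],"turn":0},{"travel":[0,0,0],"turn":0}]'
```

```text
t: 8.35
ee_pos: [493.7, 360.7, 29.3]
orientation: [2.274, 2.14, 0.004]
ft_force: [0.8, -0.5, -2.0]
width: 58.9
t: 8.55
ee_pos: [494.2, 361.1, 29.1]
orientation: [2.274, 2.14, 0.006]
ft_force: [0.3, 0.3, -2.8]
width: 59.4
```

```bash
python3 -m crank '[{"travel":[-0.03,0,0.08],"turn":0},{"travel":[0,0,0],"turn":0}]'; python3 -m crank '[{"travel":[0,0,0.08],"turn":0},{"travel":[0,0,0],"turn":0}]'
```

```text
t: 8.75
ee_pos: [494.7, 361.7, 28.7]
orientation: [2.275, 2.14, 0.012]
ft_force: [0.8, -0.5, -1.8]
width: 58.9
t: 8.95
ee_pos: [495.7, 362.6, 27.4]
orientation: [2.275, 2.14, 0.016]
ft_force: [-0.3, -0.6, -2.0]
width: 58.8
```

```bash
python3 -m crank '[{"travel":[-0.04,0,0.06],"turn":0},{"travel":[0,0,0],"turn":0}]'; python3 -m crank '[{"travel":[-0.03,0,0.06],"turn":0},{"travel":[0,0,0],"turn":0}]';python3 -c "
from h import *
delta([493,360,29])
cv2.imwrite('pics/w5.png',imaging.get_image('wrist'));cv2.imwrite('pics/s5.png',cv2.resize(imaging.get_image('scene')[130:260,300:430],None,fx=4,fy=4))"
```

```text
t: 9.15
ee_pos: [496.5, 362.7, 27.1]
orientation: [2.277, 2.14, 0.022]
ft_force: [0.1, 0.1, -1.9]
width: 59.5
t: 9.35
ee_pos: [497.0, 363.2, 26.8]
orientation: [2.278, 2.14, 0.028]
ft_force: [0.4, 0.0, -1.5]
width: 59.1
t 9.35 pos [497.  363.2  26.8] tooly_yaw -3.57 tool delta units [-0.07 -0.08 -0.05] F [ 0.4  0.  -1.5] w 59.1 q [ 0.62  0.7   1.76 -0.02  0.67  0.7 ]
```

View pics/w5.png

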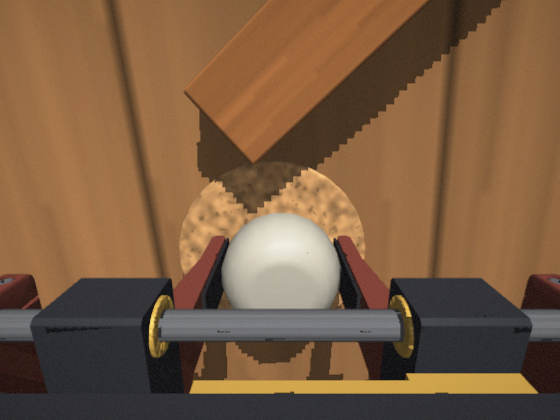

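View pics/s5.png

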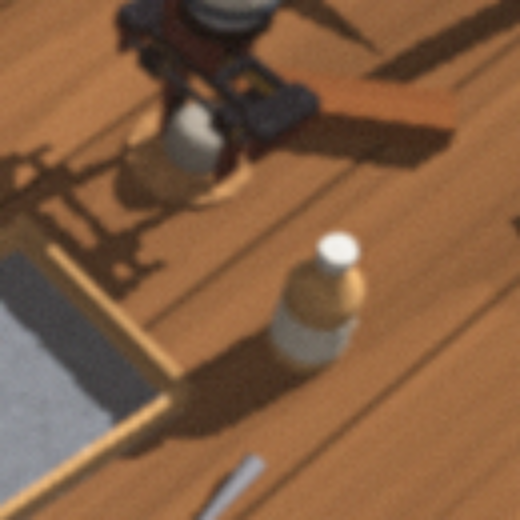

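```bash
python3 -m crank '[{"travel":[-0.05,-0.05,0.1],"turn":0},{"travel":[0,0,0],"turn":0}]'
```

```text
t: 9.65
ee_pos: [497.9, 363.5, 25.0]
orientation: [2.277, 2.14, 0.041]
ft_force: [1.1, -0.6, -3.2]
width: 58.9
```

```bash
python3 -m crank '[{"travel":[0,0,-0.4],"turn":0},{"travel":[-0.1,-0.1,-0.4],"turn":0}]'; python3 -c "
from h import *
delta([493,360,29]); R=cv2.Rodrigues(np.array(ctrl.get_obs()['orientation']))[0];print(R[:,2])"
```

```text
t: 9.85
ee_pos: [490.4, 357.3, 61.8]
orientation: [2.277, 2.14, 0.033]
ft_force: [0.1, 0.2, -2.0]
width: 59.2
t 9.85 pos [490.4 357.3  61.8] tooly_yaw -3.57 tool delta units [0.06 0.03 0.66] F [ 0.1  0.2 -2. ] w 59.2 q [ 0.62  0.63  1.78 -0.02  0.71  0.69]
[ 0.0266358   0.00256334 -0.99964192]
```

```bash
python3 -m crank '[{"travel":[0.06,0.03,-0.8],"turn":0},{"travel":[0,0,-0.8],"turn":0},{"travel":[0,0,0],"turn":0}]'; python3 -c "
from h import *
delta([493,360,29]); R=cv2.Rodrigues(np.array(ctrl.get_obs()['orientation']))[0];print(R[:,2])"
```

```text
t: 10.15
ee_pos: [489.0, 358.1, 141.9]
orientation: [2.278, 2.139, 0.025]
ft_force: [-0.3, -0.7, -1.5]
width: 58.9
t 10.15 pos [489.  358.1 141.9] tooly_yaw -3.61 tool delta units [0.04 0.03 2.26] F [-0.3 -0.7 -1.5] w 58.9 q [ 0.62  0.51  1.75 -0.02  0.86  0.69]
[ 2.30898261e-02 -8.69068483e-04 -9.99733017e-01]
```

```bash
python3 -m crank '[{"travel":[0,0.05,0.7],"turn":0},{"travel":[0,0,0.7],"turn":0},{"travel":[0,0,0.6],"turn":0},{"travel":[0,0,0],"turn":0}]'; python3 -c "
from h import *
delta([493,360,29]); R=cv2.Rodrigues(np.array(ctrl.get_obs()['orientation']))[0];print(R[:,2])"
```

```text
t: 10.55
ee_pos: [494.1, 356.6, 36.0]
orientation: [2.278, 2.138, 0.025]
ft_force: [-0.0, -0.5, -2.5]
width: 59.1
t 10.55 pos [494.1 356.6  36. ] tooly_yaw -3.63 tool delta units [ 0.07 -0.03  0.14] F [-0.  -0.5 -2.5] w 59.1 q [ 0.61  0.68  1.77 -0.02  0.68  0.69]
[ 0.02360265 -0.00136548 -0.99972049]
```

```bash
python3 -m crank '[{"travel":[0.07,-0.04,0.2],"turn":0}]'; python3 -m crank '[{"travel":[0,0,0.0],"turn":0}]';  python3 -c "
from h import *
delta([493,360,29]); R=cv2.Rodrigues(np.array(ctrl.get_obs()['orientation']))[0];print(R[:,2])"
```

```text
t: 10.65
ee_pos: [492.9, 359.9, 25.4]
orientation: [2.279, 2.137, 0.025]
ft_force: [0.4, -0.3, -1.3]
width: 59.1
t: 10.75
ee_pos: [492.8, 360.1, 24.7]
orientation: [2.279, 2.137, 0.024]
ft_force: [-0.5, 0.4, -1.8]
width: 59.2
t 10.75 pos [492.8 360.1  24.7] tooly_yaw -3.67 tool delta units [-0.    0.01 -0.09] F [-0.5  0.4 -1.8] w 59.2 q [ 0.62  0.7   1.77 -0.02  0.66  0.7 ]
[ 0.02315509 -0.00195443 -0.99972997]
```

```bash
python3 -c "
from h import *
print(ctrl.get_obs()['ft_force'])
cv2.imwrite('pics/w6.png',imaging.get_image('wrist'));cv2.imwrite('pics/s6.png',cv2.resize(imaging.get_image('scene')[140:200,310:390],None,fx=8,fy=8,interpolation=2))
print(ctrl.get_obs()['ft_force'],ctrl.get_obs()['ee_pos'])"
```

```text
[-0.48797056  0.37396834 -1.7612105 ]
[ 0.08696487  0.51808977 -1.97898743] [492.9217875  360.18854369  25.50734035]
```

View pics/s6.png

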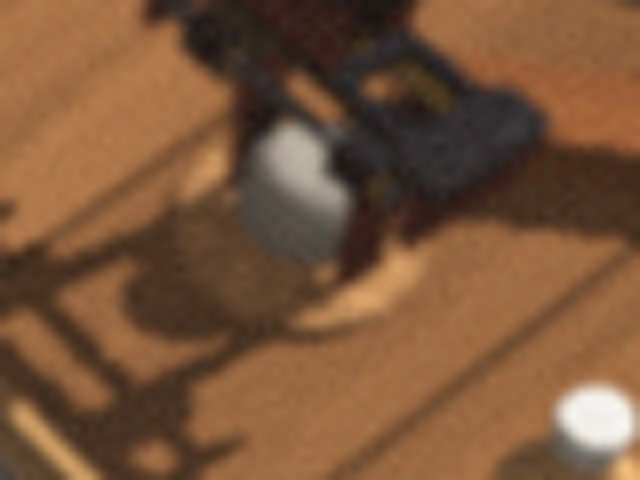

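View pics/w6.png

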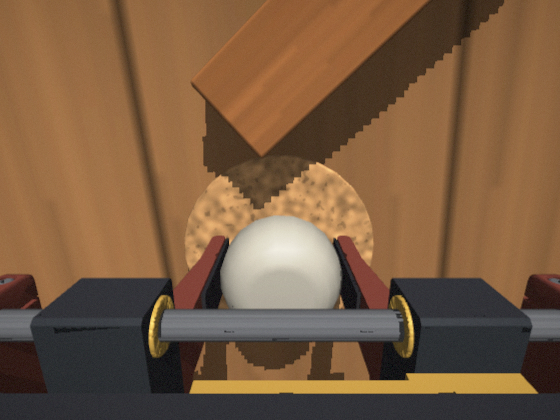

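```bash
python3 -m crank '[{"travel":[0,0,0.07],"turn":0}]'; python3 -m crank '[{"travel":[0,0,0.07],"turn":0}]'; python3 -c "
from h import *
delta([493,360,29]); R=cv2.Rodrigues(np.array(ctrl.get_obs()['orientation']))[0];print(R[:,2])"
```

```text
t: 10.95
ee_pos: [493.5, 360.7, 23.7]
orientation: [2.279, 2.137, 0.027]
ft_force: [-7.8, -7.1, 46.8]
width: 59.1
t: 11.05
ee_pos: [493.6, 360.8, 23.7]
orientation: [2.278, 2.138, 0.026]
ft_force: [-12.4, -10.7, 48.6]
width: 59.1
t 11.05 pos [493.6 360.8  23.7] tooly_yaw -3.65 tool delta units [-0.02 -0.01 -0.11] F [-12.4 -10.7  48.6] w 59.1 q [ 0.62  0.7   1.77 -0.02  0.66  0.7 ]
[ 0.02390931 -0.00122417 -0.99971338]
```

```bash
python3 -m crank '[{"travel":[0,0,-0.05],"turn":0}]'; python3 -m crank '[{"travel":[0,0,0],"turn":0}]'
```

```text
t: 11.15
ee_pos: [493.6, 360.9, 27.6]
orientation: [2.278, 2.138, 0.027]
ft_force: [-0.0, 0.3, -3.2]
width: 59.1
t: 11.25
ee_pos: [494.2, 361.4, 28.9]
orientation: [2.278, 2.137, 0.031]
ft_force: [0.7, -0.3, -1.9]
width: 59.1
```

```bash
python3 -m crank '[{"travel":[-0.02,-0.02,0.08],"turn":0}]'; python3 -m crank '[{"travel":[0,0,0.03],"turn":0}]'
```

```text
t: 11.35
ee_pos: [493.9, 361.0, 25.5]
orientation: [2.278, 2.137, 0.034]
ft_force: [-0.6, -0.2, -2.4]
width: 58.9
t: 11.45
ee_pos: [493.6, 360.9, 24.1]
orientation: [2.278, 2.137, 0.033]
ft_force: [-4.0, -3.1, 16.6]
width: 58.8
```

Light contact (about 17 N), so I'll open gently here.

```bash
python3 -m crank '[{"travel":[0,0,0],"turn":0},{"travel":[0,0,0],"turn":0},{"travel":[0,0,0],"turn":0},{"travel":[0,0,0],"turn":0}]' 0.7; python3 -c "
from h import *
delta([493,360,150])
cv2.imwrite('pics/w7.png',imaging.get_image('wrist'))"
```

```text
t: 11.85
ee_pos: [495.9, 361.5, 24.6]
orientation: [2.276, 2.137, 0.04]
ft_force: [0.4, -1.2, 3.4]
width: 74.6
t 11.85 pos [495.9 361.5  24.6] tooly_yaw -3.62 tool delta units [-0.02  0.02 -2.51] F [ 0.4 -1.2  3.4] w 74.6 q [ 0.62  0.7   1.77 -0.03  0.65  0.7 ]
```

View pics/w7.png

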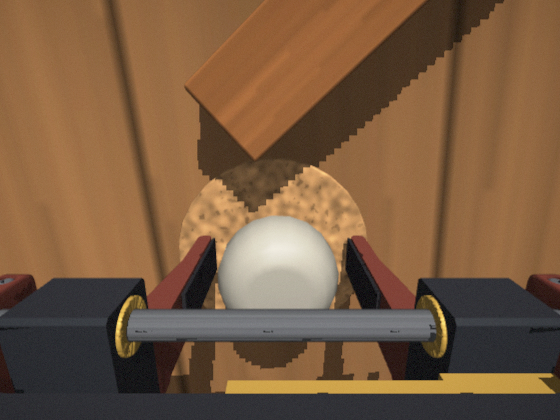

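```bash
python3 -m crank '[{"travel":[0,0.03,-0.4],"turn":0},{"travel":[0,0,-0.6],"turn":0},{"travel":[0,0,-1],"turn":0},{"travel":[0,0,-1],"turn":0},{"travel":[0,0,-1],"turn":0},{"travel":[-0.5,0,-0.4],"turn":0},{"travel":[-0.5,0.1,0],"turn":0},{"travel":[0,0,0],"turn":0}]' 1; python3 -c "
from h import *
delta([533,-250,260])
cv2.imwrite('pics/w8.png',imaging.get_image('wrist'));cv2.imwrite('pics/t8.png',cv2.resize(imaging.get_image('top')[125:235,70:330],None,fx=3,fy=3,interpolation=2))"
```

```text
t: 12.7
ee_pos: [487.6, 308.9, 247.8]
orientation: [2.278, 2.141, 0.02]
ft_force: [0.4, 0.2, 0.3]
width: 87.8
t 12.7 pos [487.6 308.9 247.8] tooly_yaw -3.54 tool delta units [-11.1   1.6  -0.2] F [0.4 0.2 0.3] w 87.8 q [ 0.55  0.34  1.74 -0.01  1.05  0.62]
```

View pics/w8.png

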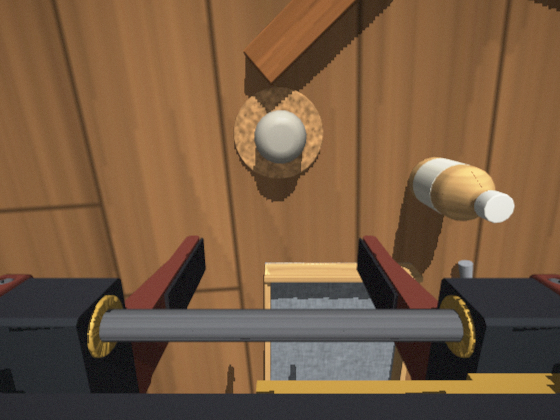

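View pics/t8.png

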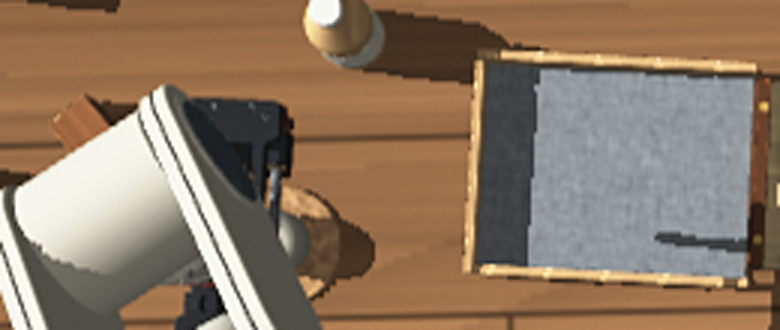

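The stone sits flat and central on the pad: (280,136) against the pad's centre (278,132). Next I'll go behind the box, staying above its rim.

```bash
python3 -m crank '[{"travel":[-1,0.15,-0.05],"turn":0},{"travel":[-1,0.15,-0.05],"turn":0},{"travel":[-1,0.15,-0.05],"turn":0},{"travel":[-1,0.15,-0.05],"turn":0},{"travel":[-1,0.15,-0.05],"turn":0},{"travel":[-1,0.15,0],"turn":0},{"travel":[-1,0.15,0],"turn":0},{"travel":[-1,0.15,0],"turn":0},{"travel":[-1,0.15,0],"turn":0},{"travel":[-1,0.15,0],"turn":0},{"travel":[-0.7,0.1,0],"turn":0},{"travel":[0,0,0],"turn":0},{"travel":[0,0,0],"turn":0}]'; python3 -c "
from h import *
delta([533,-260,137]);R=cv2.Rodrigues(np.array(ctrl.get_obs()['orientation']))[0];print(R[:,2])
cv2.imwrite('pics/w9.png',imaging.get_image('wrist'))"
```

```text
t: 14.1
ee_pos: [538.2, -225.1, 246.3]
orientation: [-2.273, -2.162, -0.006]
ft_force: [1.2, 0.9, -0.2]
width: 88.0
t 14.1 pos [ 538.2 -225.1  246.3] tooly_yaw -2.86 tool delta units [-0.72 -0.07  2.18] F [ 1.2  0.9 -0.2] w 88.0 q [-0.42  0.36  1.72  0.01  1.07 -0.37]
[-2.58309958e-04  5.68110789e-03 -9.99983829e-01]
```

View pics/w9.png

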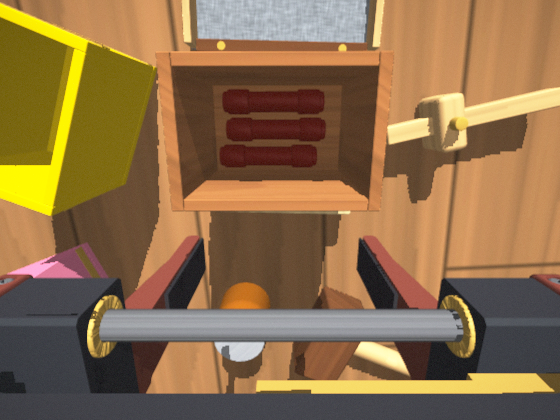

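Run:
```python
from h import *
np.set_printoptions(precision=1,suppress=True)
W=cam("wrist")
for p in [(157,53),(393,53),(381,211),(172,211)]: print("rim",onz(W,p,180))
for p in [(190,42),(381,50)]: print("stop front z55",onz(W,p,55))
```

```text
rim [ 466.3 -107.3  180. ]
rim [ 614.3 -114.6  180. ]
rim [ 611.  -218.4  180. ]
rim [ 460.6 -211.   180. ]
stop front z55 [455.9 -74.7  55. ]
stop front z55 [644.7 -91.1  55. ]
```

```bash
python3 -m crank '[{"travel":[-0.5,-0.05,0],"turn":0.1},{"travel":[-0.2,0,0.5],"turn":0.1},{"travel":[0,0,0.7],"turn":0},{"travel":[0,0,0.7],"turn":0},{"travel":[0,0,0.3],"turn":0},{"travel":[0,0,0],"turn":0}]'; python3 -c "
from h import *
delta([533,-235,137]);R=cv2.Rodrigues(np.array(ctrl.get_obs()['orientation']))[0];print(R[:,2])"
```

```text
t: 14.75
ee_pos: [536.2, -248.5, 132.2]
orientation: [-2.28, -2.152, -0.007]
ft_force: [-0.3, 0.6, 0.4]
width: 88.0
t 14.75 pos [ 536.2 -248.5  132.2] tooly_yaw -3.33 tool delta units [ 0.27 -0.08 -0.09] F [-0.3  0.6  0.4] w 88.0 q [-0.46  0.52  1.77  0.01  0.86 -0.41]
[-8.06368308e-04  7.81810806e-03 -9.99969113e-01]
```

```bash
python3 -m crank '[{"travel":[0.2,0,0],"turn":0},{"travel":[0.2,0,0],"turn":0},{"travel":[0.15,0,0],"turn":0},{"travel":[0.15,0,0],"turn":0}]'; python3 -m crank '[{"travel":[0.15,0,0],"turn":0},{"travel":[0.15,0,0],"turn":0}]'; python3 -c "
from h import *
delta([533,-235,137])
cv2.imwrite('pics/w10.png',imaging.get_image('wrist'))"
```

```text
t: 15.15
ee_pos: [540.1, -209.4, 135.2]
orientation: [-2.279, -2.159, -0.008]
ft_force: [0.4, -2.7, -1.4]
width: 87.8
t: 15.35
ee_pos: [541.3, -201.2, 139.9]
orientation: [2.269, 2.158, -0.006]
ft_force: [-21.0, -40.0, 26.2]
width: 87.7
t 15.35 pos [ 541.3 -201.2  139.9] tooly_yaw -2.86 tool delta units [-0.68 -0.13  0.06] F [-21.  -40.   26.2] w 87.7 q [-0.37  0.48  1.81 -0.01  0.84 -0.32]
```

View pics/w10.png

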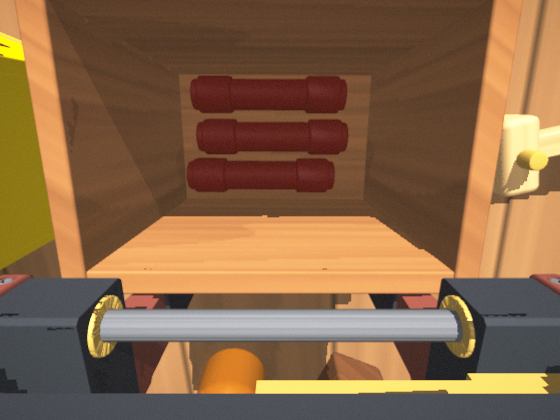

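```bash
python3 -m crank '[{"travel":[-0.1,0,0],"turn":0},{"travel":[0,0,0],"turn":0}]'; python3 -c "
from h import *
delta([533,-235,137]); print(ctrl.get_obs()['moment'])
cv2.imwrite('pics/s11.png',cv2.resize(imaging.get_image('scene')[150:310,150:330],None,fx=3.6,fy=3.6,interpolation=2))
cv2.imwrite('pics/t11.png',cv2.resize(imaging.get_image('top')[125:235,220:430],None,fx=3.8,fy=3.8,interpolation=2))"
```

```text
t: 15.6
ee_pos: [541.9, -207.5, 143.4]
orientation: [2.267, 2.152, -0.004]
ft_force: [-0.3, -1.9, -1.4]
width: 87.8
t 15.6 pos [ 541.9 -207.5  143.4] tooly_yaw -2.97 tool delta units [-0.56 -0.15  0.13] F [-0.3 -1.9 -1.4] w 87.8 q [-0.38  0.48  1.8  -0.01  0.84 -0.32]
[-0.30402128  0.04607763  0.03186998]
```

View pics/s11.png

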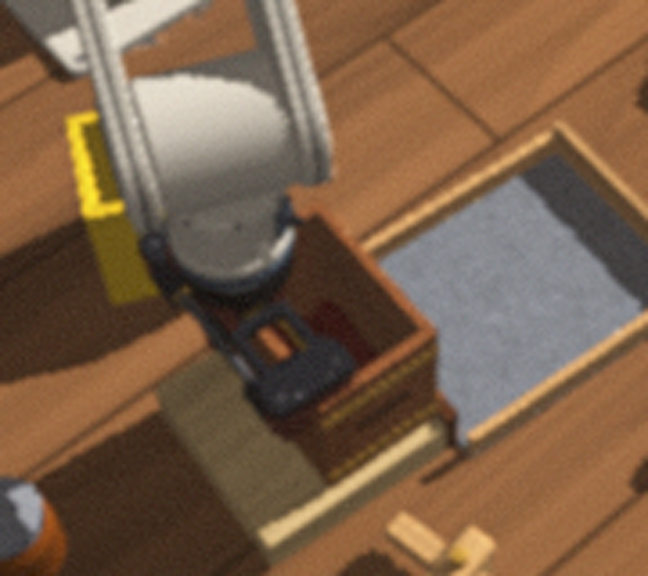

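View pics/t11.png

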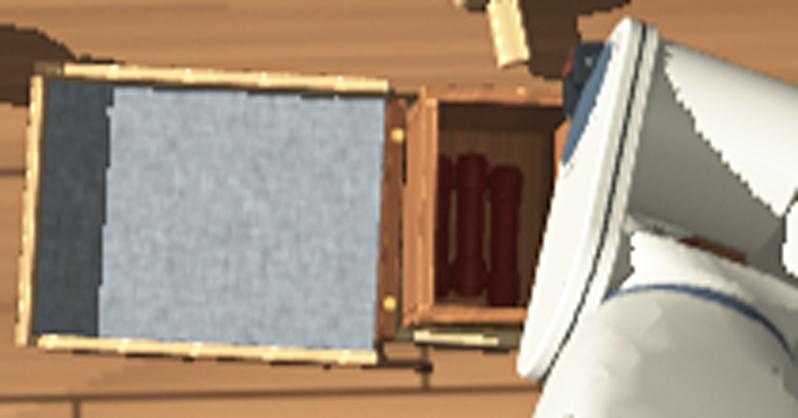

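The box is up against the stop; in the top crop the front face meets the stop seam at u≈403. Now the tip: forward and up along the arc, checking the force as I go.

```bash
python3 -m crank '[{"travel":[0.1,0,0],"turn":0.1},{"travel":[0.14,0,-0.12],"turn":0},{"travel":[0.14,0,-0.14],"turn":0}]';python3 -m crank '[{"travel":[0.14,0,-0.15],"turn":0},{"travel":[0.15,0,-0.15],"turn":0}]';python3 -c "
from h import *
delta([533,-235,137])
cv2.imwrite('pics/s12.png',cv2.resize(imaging.get_image('scene')[150:310,150:330],None,fx=3.6,fy=3.6,interpolation=2))
cv2.imwrite('pics/w12.png',imaging.get_image('wrist'))"
```

```text
t: 16.0
ee_pos: [543.1, -192.0, 157.9]
orientation: [2.272, 2.137, -0.012]
ft_force: [-2.3, -5.7, 1.2]
width: 87.8
t: 16.2
ee_pos: [543.5, -176.1, 173.0]
orientation: [2.273, 2.137, -0.013]
ft_force: [0.1, -1.3, 0.2]
width: 87.8
t 16.2 pos [ 543.5 -176.1  173. ] tooly_yaw -3.55 tool delta units [-1.17 -0.14  0.74] F [ 0.1 -1.3  0.2] w 87.8 q [-0.33  0.43  1.81 -0.02  0.89 -0.25]
```

View pics/s12.png

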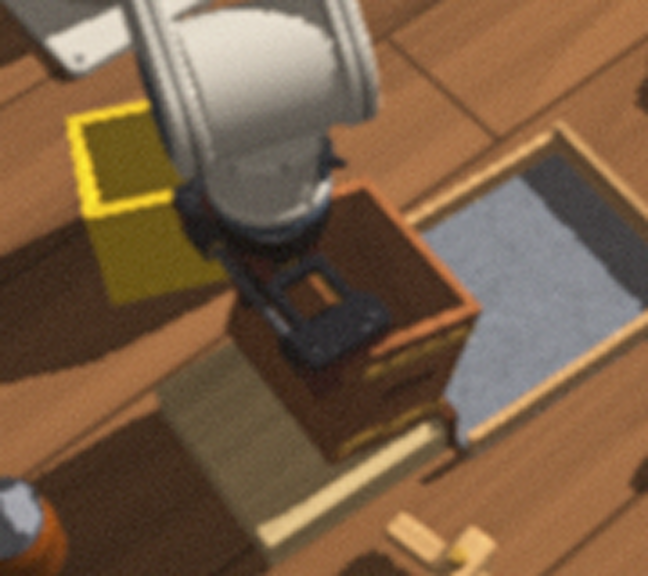

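View pics/w12.png

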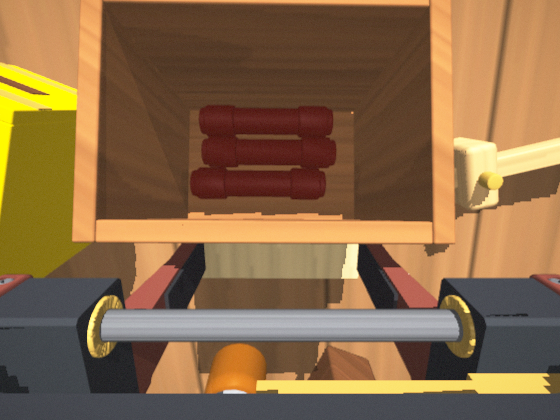

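The box is tilted by roughly 20° with low force, still on the stop and square to it. Continuing.

```bash
python3 -m crank '[{"travel":[0.2,0,-0.12],"turn":0},{"travel":[0.2,0,-0.1],"turn":0}]';python3 -m crank '[{"travel":[0.2,0,-0.1],"turn":0},{"travel":[0.2,0,-0.08],"turn":0}]';python3 -c "
from h import *
delta([533,-235,137])
cv2.imwrite('pics/s13.png',cv2.resize(imaging.get_image('scene')[150:310,150:330],None,fx=3.6,fy=3.6,interpolation=2))
cv2.imwrite('pics/w13.png',imaging.get_image('wrist'))"
```

```text
t: 16.5
ee_pos: [545.7, -155.8, 184.6]
orientation: [2.27, 2.136, -0.012]
ft_force: [-1.5, -3.5, 3.8]
width: 87.9
t: 16.7
ee_pos: [546.8, -133.8, 193.4]
orientation: [2.271, 2.137, -0.011]
ft_force: [-0.1, -0.5, 0.0]
width: 87.8
t 16.7 pos [ 546.8 -133.8  193.4] tooly_yaw -3.48 tool delta units [-2.01 -0.17  1.17] F [-0.1 -0.5  0. ] w 87.8 q [-0.25  0.39  1.81 -0.02  0.93 -0.18]
```

View pics/s13.png

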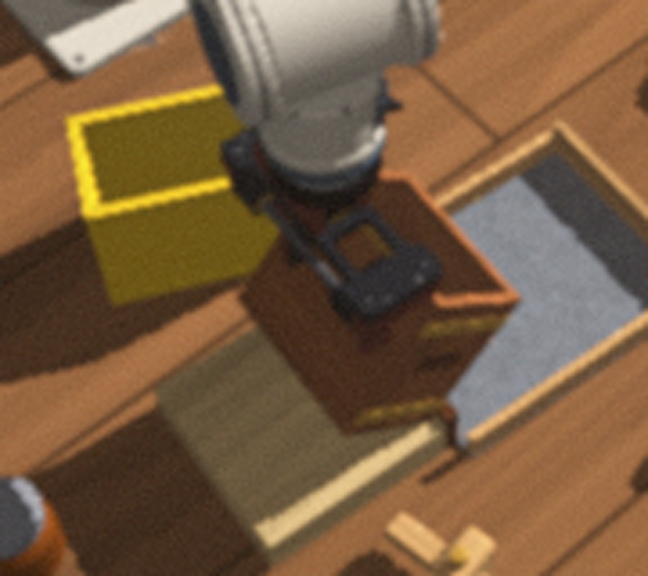

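View pics/w13.png

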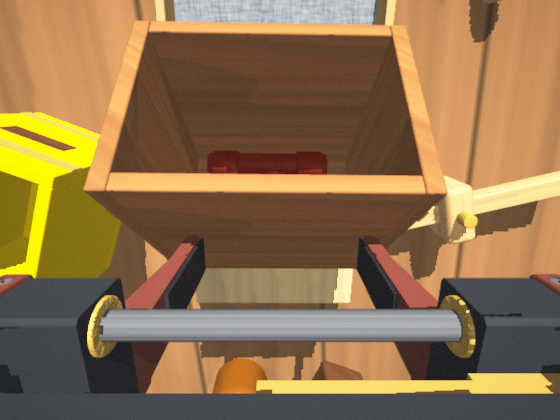

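About 40° of tilt now, still square and on the stop. I'll go slower from here.

```bash
python3 -m crank '[{"travel":[0.15,0,-0.05],"turn":0},{"travel":[0.15,0,-0.03],"turn":0}]';python3 -m crank '[{"travel":[0.15,0,-0.02],"turn":0},{"travel":[0.1,0,0],"turn":0}]';python3 -c "
from h import *
delta([533,-235,137])
cv2.imwrite('pics/s14.png',cv2.resize(imaging.get_image('scene')[150:310,150:330],None,fx=3.6,fy=3.6,interpolation=2))
cv2.imwrite('pics/w14.png',imaging.get_image('wrist'))"
```

```text
t: 17.0
ee_pos: [547.5, -117.3, 196.8]
orientation: [2.27, 2.139, -0.012]
ft_force: [-0.5, -1.0, -0.3]
width: 87.9
t: 17.2
ee_pos: [548.1, -103.2, 197.4]
orientation: [2.27, 2.139, -0.012]
ft_force: [0.1, 0.2, 0.1]
width: 87.6
t 17.2 pos [ 548.1 -103.2  197.4] tooly_yaw -3.4 tool delta units [-2.62 -0.16  1.26] F [0.1 0.2 0.1] w 87.6 q [-0.2   0.37  1.82 -0.02  0.93 -0.12]
```

View pics/s14.png

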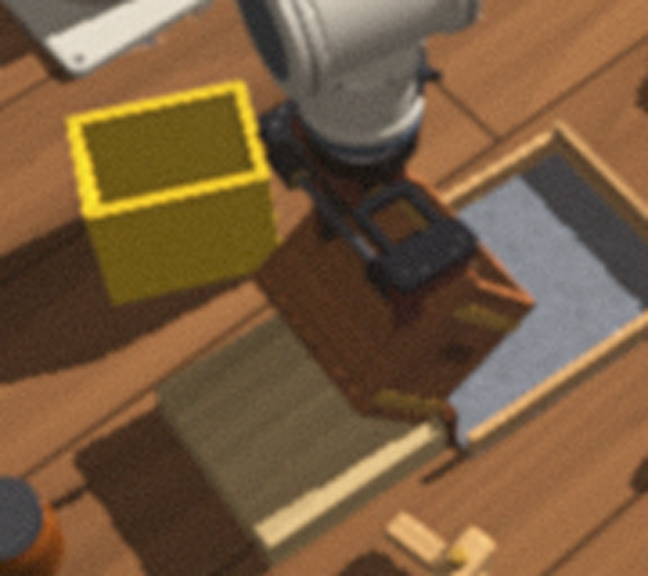

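View pics/w14.png

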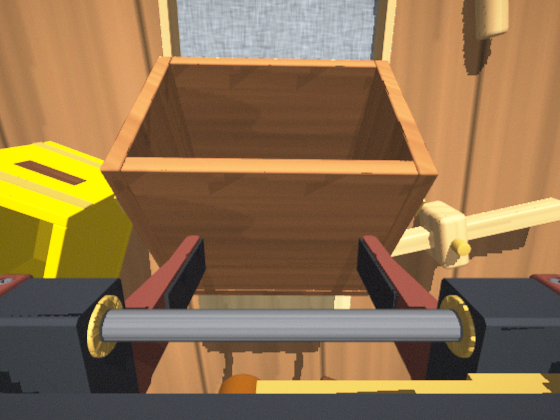

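```bash
python3 -m crank '[{"travel":[0,0,0],"turn":0},{"travel":[0,0,0],"turn":0}]';python3 -c "
from h import *
delta([533,-235,137])
cv2.imwrite('pics/w15.png',imaging.get_image('wrist'))"
```

```text
t: 17.5
ee_pos: [547.9, -103.0, 197.0]
orientation: [2.27, 2.141, -0.012]
ft_force: [-0.7, 0.3, -0.1]
width: 88.0
t 17.5 pos [ 547.9 -103.   197. ] tooly_yaw -3.35 tool delta units [-2.63 -0.15  1.25] F [-0.7  0.3 -0.1] w 88.0 q [-0.2   0.37  1.82 -0.02  0.93 -0.12]
```

View pics/w15.png

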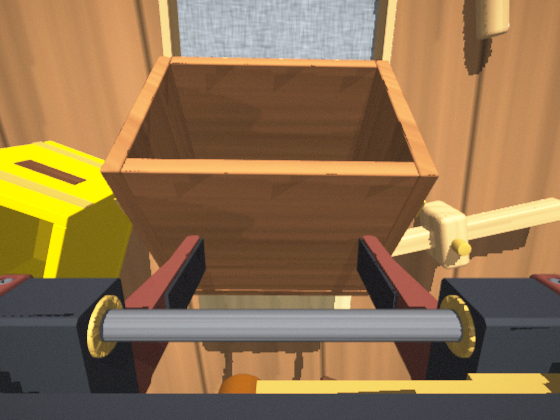

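It's balanced at about 52°. A little further.

```bash
python3 -m crank '[{"travel":[0.14,0,-0.02],"turn":0},{"travel":[0.14,0,0],"turn":0}]';python3 -m crank '[{"travel":[0.1,0,0],"turn":0},{"travel":[0,0,0],"turn":0}]';python3 -c "
from h import *
delta([533,-235,137])
cv2.imwrite('pics/w16.png',imaging.get_image('wrist'))"
```

```text
t: 17.75
ee_pos: [548.7, -89.4, 197.8]
orientation: [2.272, 2.138, -0.012]
ft_force: [0.6, -0.4, 0.6]
width: 87.9
t: 17.95
ee_pos: [549.0, -83.0, 197.6]
orientation: [2.271, 2.139, -0.012]
ft_force: [0.6, -0.8, 0.1]
width: 87.9
t 17.95 pos [549.  -83.  197.6] tooly_yaw -3.43 tool delta units [-3.03 -0.15  1.27] F [ 0.6 -0.8  0.1] w 87.9 q [-0.16  0.37  1.83 -0.02  0.93 -0.09]
```

View pics/w16.png

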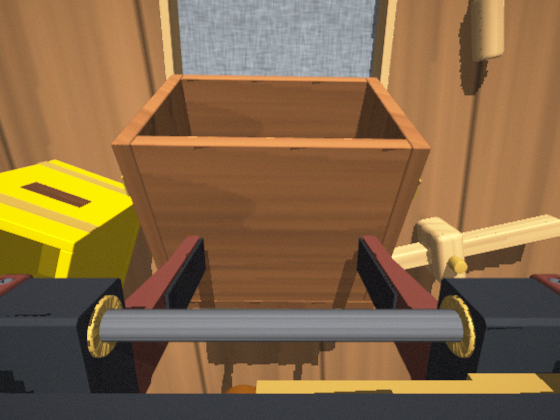

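```bash
python3 -m crank '[{"travel":[0.12,0,0],"turn":0},{"travel":[0.12,0,0],"turn":0},{"travel":[0,0,0],"turn":0},{"travel":[0,0,0],"turn":0}]';python3 -c "
from h import *
delta([533,-235,137])
cv2.imwrite('pics/w17.png',imaging.get_image('wrist'))"
```

```text
t: 18.4
ee_pos: [549.7, -70.0, 197.3]
orientation: [2.271, 2.14, -0.012]
ft_force: [0.8, 0.1, -0.1]
width: 87.6
t 18.4 pos [549.7 -70.  197.3] tooly_yaw -3.41 tool delta units [-3.29 -0.15  1.27] F [ 0.8  0.1 -0.1] w 87.6 q [-0.14  0.37  1.83 -0.02  0.93 -0.06]
```

View pics/w17.png

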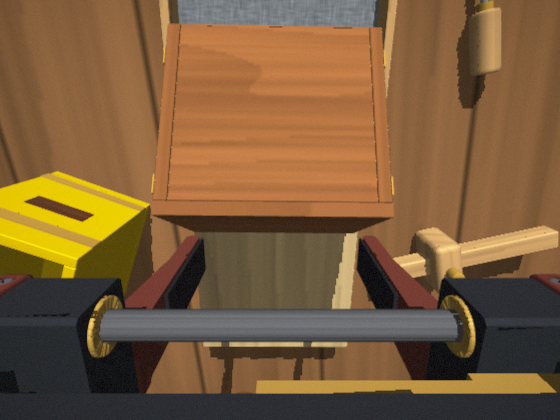

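The box has gone over. I'll back away and look for the pegs.

```bash
python3 -m crank '[{"travel":[-0.5,0,-0.5],"turn":0},{"travel":[-1,0,-1],"turn":0},{"travel":[-1,0,-0.5],"turn":0},{"travel":[-1,0,0],"turn":0},{"travel":[-1,0,0],"turn":0},{"travel":[-1,-0.5,0],"turn":0},{"travel":[0,-0.5,0],"turn":0},{"travel":[0,0,0],"turn":0}]';python3 -c "
from h import *
delta([533,-235,137])
cv2.imwrite('pics/s18.png',cv2.resize(imaging.get_image('scene')[110:310,170:430],None,fx=3,fy=3,interpolation=2))
cv2.imwrite('pics/t18.png',cv2.resize(imaging.get_image('top')[110:240,130:430],None,fx=2.6,fy=2.6,interpolation=2))"
```

```text
t: 19.25
ee_pos: [486.7, -324.8, 291.0]
orientation: [2.266, 2.14, -0.015]
ft_force: [-0.4, 0.9, 0.1]
width: 88.0
t 19.25 pos [ 486.7 -324.8  291. ] tooly_yaw -3.27 tool delta units [1.92 0.79 3.04] F [-0.4  0.9  0.1] w 88.0 q [-0.6   0.3   1.69 -0.02  1.13 -0.54]
```

View pics/s18.png

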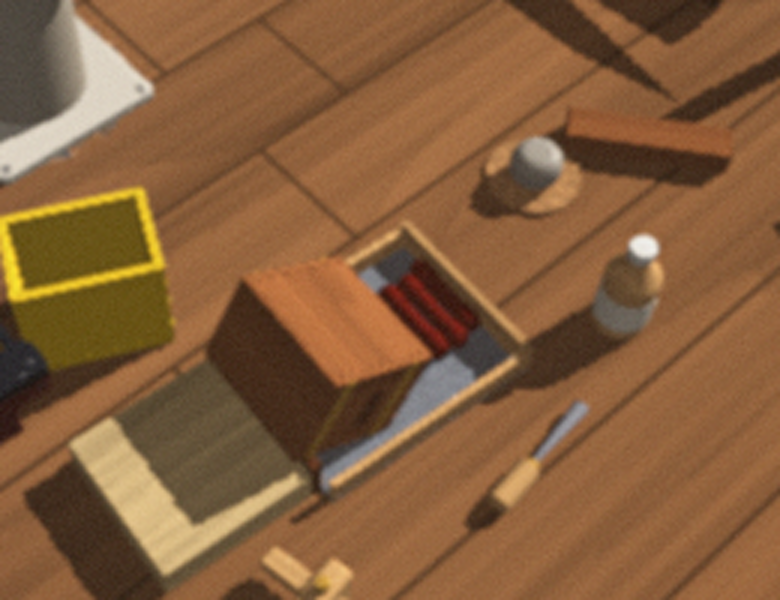

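View pics/t18.png

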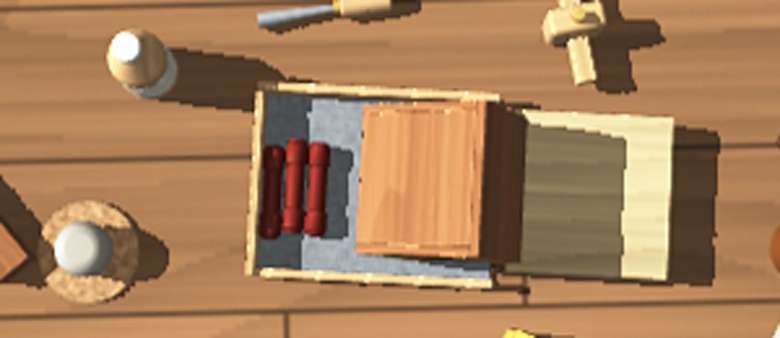

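All three pegs lie in the tray at (272,190), (294,187) and (317,190). The box lies on its side with its mouth in the tray, and the stone is on the pad at (84,248). I'll wait a second, then compare with the first pictures.

```bash
python3 -m crank '[{"travel":[0,0,0],"turn":0},{"travel":[0,0,0],"turn":0},{"travel":[0,0,0],"turn":0},{"travel":[0,0,0],"turn":0},{"travel":[0,0,0],"turn":0},{"travel":[0,0,0],"turn":0},{"travel":[0,0,0],"turn":0},{"travel":[0,0,0],"turn":0},{"travel":[0,0,0],"turn":0},{"travel":[0,0,0],"turn":0}]';python3 - <<'E'
from h import *
a=cv2.imread("pics/top0.png");b=imaging.get_image("top");cv2.imwrite("pics/t19.png",b)
for n,(x0,y0,x1,y1) in dict(reamer=(225,100,290,125),gauge=(330,70,370,145),mallet=(428,95,490,182),glue=(168,118,202,150),jar=(422,190,462,218),blank=(86,153,142,222)).items():
    print(n,cv2.absdiff(a,b)[y0:y1,x0:x1].mean().round(2))
c=cv2.imread("pics/t18.png"); d=cv2.resize(b[110:240,130:430],None,fx=2.6,fy=2.6,interpolation=2)
print("settled diff",cv2.absdiff(c,d)[80:310,20:540].mean())
W=cam("top"); print("stone",onz(W,(130+84/2.6-.3,110+248/2.6-.3),30))
E
```

```text
t: 20.35
ee_pos: [493.2, -321.3, 291.4]
orientation: [2.256, 2.147, -0.013]
ft_force: [-0.7, -0.0, 0.6]
width: 87.4
reamer 18.0
gauge 15.85
mallet 42.71
glue 15.51
jar 56.05
blank 16.42
settled diff 0.579216833890747
stone [493.69354837 358.62677293  30.        ]
```

View pics/t19.png

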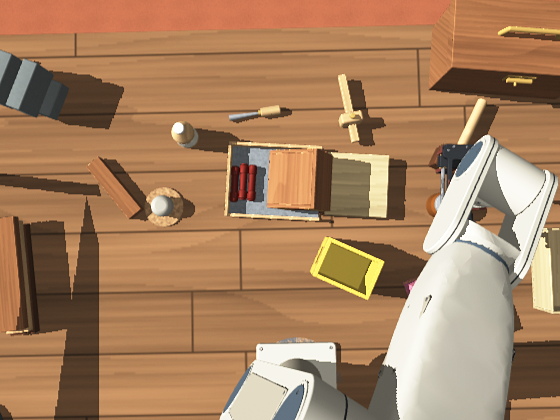

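The bystander differences look like a global brightness change. A quick registration check per item should settle it.

Run:
```python
from h import *
g=lambda f:cv2.imread(f,0)
a=g("pics/top0.png");b=g("pics/t19.png");s0=g("pics/scene0.png");
for n,(x0,y0,x1,y1) in dict(floorpart=(190,300,250,345),reamer=(225,100,290,125),gauge=(330,70,370,145),glue=(168,118,202,150),blank=(90,157,138,218),yellow=(308,235,386,300),tray=(225,140,245,222)).items():
    r=cv2.matchTemplate(b[y0-6:y1+6,x0-6:x1+6],a[y0:y1,x0:x1],cv2.TM_CCOEFF_NORMED); _,v,_,l=cv2.minMaxLoc(r); print(n,round(v,3),l[0]-6,l[1]-6)
c=imaging.get_image("scene");cv2.imwrite("pics/s19.png",c); c=cv2.cvtColor(c,cv2.COLOR_BGR2GRAY)
for n,(x0,y0,x1,y1) in dict(jar=(135,280,170,312),mallet=(140,322,190,410),gauge=(255,292,318,340)).items():
    r=cv2.matchTemplate(c[max(0,y0-6):y1+6,x0-6:x1+6],s0[y0:y1,x0:x1],cv2.TM_CCOEFF_NORMED); _,v,_,l=cv2.minMaxLoc(r); print(n,round(v,3),l[0]-6,l[1]-6)
```

```text
floorpart 0.103 0 0
reamer 0.998 0 0
gauge 0.997 0 0
glue 0.994 0 0
blank 1.0 0 0
yellow 0.995 0 0
tray 0.951 0 0
jar 0.905 0 0
mallet 0.981 0 0
gauge 0.997 0 0
```

View pics/s19.png

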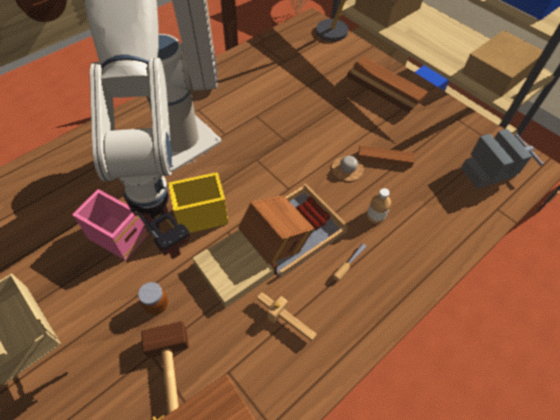

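Nothing else has moved, the robot is clear of everything, and the scene is still. Handing in.

```bash
python3 -c "
from h import *
print(workorder.close_job())"
```

```text
the job is handed in; nothing more can be done
None
```

I set the stone on the cork pad first. Then I slid the wooden box to the stop with the open fingers and pushed it over until it fell by itself. I handed the job in at about 20.5 s.

**Last checks:**
- **Stone:** flat on the pad at about (494, 359), with the pad centre measured at about (493, 360).
- **Box and pegs:** the box lies on its side with its mouth in the tray, and all three pegs are in the tray. The pictures showed no change over a further second.
- **Other items:** the reamer, gauge, glue, blank, jar and mallet all matched their first pictures with no pixel shift. The jar match was weaker, at 0.905. The pink box was not compared this way.
- **Robot:** touching nothing at the end, with force near zero.

**What disagreed or went less well:**
- The pad's height came out at 6 mm from the top and scene views but -13 mm from the wrist and top views. I lowered the stone by force instead.
- Contact on the pad came about 5 mm lower than I had worked out, and a small step spiked to about 50 N at the wrist. I backed off and tried again.
- The tool had tilted by about 1.5° by then.
- When the box met the stop, the wrist force rose to about 52 N for a moment. The limit is 120 N.

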